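# Unlock the label slot and hold the label holder pressed home

### The job

On the front edge of the white sample riser a lock slide covers the label slot: first push the slide by its black grip all the way to its end stop, so that the slot is open. Then take the wider of the two grey label holders out of its stand and push it upright, toe down, into the slot behind the front lip until its shoulder sits fully home against the spring, and finish while still gripping it and holding it pressed home: do not let go. Leave the narrow holder and the other things standing where they are.

Things in the scene. Friction and masses are not known exactly. Their poses are not given: they have to be found in the camera images.
- riser: White bench riser, fixed for the run, 155 mm deep (x), 200 mm wide (y). Origin on the worktop under its middle; +x to its back, +y to its left, z up. Along its front runs a beam (x -77 to -53 mm), flat top at z = 64 mm. Behind it a deck at z = 45 mm carries two specimen cups at about x = +35 mm.
- slot_mouth (a point): Centre of the label slot's mouth, level with the beam's top (riser frame x -65, y -45, z 64 mm); axes as the riser's. The slot is 66 mm long in y and 8 mm wide in x, between front lip and back wall; 3 mm 45-degree lead-ins widen its mouth to 72 x 14 mm. Inside, the top of a sprung footplate stands 24 mm below the mouth at rest.
- footplate (a joint): Depth in m that the sprung footplate in the slot is pushed down: 0 at rest, 0.010 when the holder is fully home with its shoulder on the beam's top. The spring pushes up with 3 N at 0 and 8 N at 0.010 and lifts the holder again if it is let go.
- lock (a joint): Lock slide, m. At 0 it covers the slot, it opens as it moves along the riser's +y (left) and meets its end stop at 0.085, where the slot is clear. Starts between 0 and 0.025. About 2 N of friction; stays where it is left.
- lock_grip (a point): Top centre of the black grip on the lock slide; moves with it, axes as the riser's. A ridge 12 mm thick in x, 28 mm long in y; its top is 31 mm above the beam's top (z = 95 mm); its lowest 6 mm is a wider foot, 18 x 36 mm. Below it is a 22 x 74 mm steel plate, 3 mm thick, on the beam.
- stand: Grey stand, fixed for the run, 50 mm (x) x 168 mm (y) x 30 mm high, origin under its middle; two upright slots 68 mm long in y and 9 mm wide in x, side by side at y = +40 and -40 mm, floor 6 mm above the worktop, hold the two label holders. Either holder can be in either slot.
- holder_wide: The wider label holder, loose, 50 g, grey, paper card on both faces, upright. Origin: middle of its bottom end; x thickness, y width, z up. Toe 2.5 x 52 mm to z = 7; blade 5 x 60 mm to z = 34; shoulder 20 x 64 mm, z = 34 to 40; label frame 10 x 60 mm, z = 40 to 80 (grip here across the thickness). In its stand the toe is 6 mm above the worktop. Fully home: shoulder's underside on the beam's top.
- holder_wide_top (a point): Middle of the top edge of the wide holder, 80 mm above its toe.
- holder_narrow: The narrow label holder, same shape but only 40 mm wide (44 mm at the shoulder); stays in the stand. Origin as for the wide one.
- cup_a: White specimen cup on the riser's deck, 60 mm wide, 60 mm tall, origin under its middle; leave alone.
- cup_b: Second such cup on the deck; leave alone.
- jar: Small glass sample jar with white cap, 46 mm wide, 78 mm tall, on the worktop; leave alone.
- small_carton: Small printed carton 45 x 52 x 60 mm on the worktop; leave alone.
- tape: Roll of masking tape lying flat, 100 mm wide, 25 mm high; leave alone.
- flask: Blue wash bottle, 54 mm wide, 120 mm tall; leave alone.
Things that resemble listed ones, but are neither listed nor needed, are in the scene too. Leave any orange or red look-alike of the holder_wide alone.

How it is judged:
On the way, in this order (a step that is already met when the one before it is completed fails the run):
1. the lock slide is at its end stop (value of joint lock above 0.081 m), for 0.2 s.
2. the wide holder's toe is behind the lip, in the slot (horizontal distance between holder_wide and slot_mouth below 0.008 m and z of holder_wide in the frame of slot_mouth below -0.01 m), for 0.1 s.
At the end, for the whole second after the job is handed in: Lock slide within 4 mm of its end stop; wide holder upright (0.1 rad) in the slot, within 8 mm of its centre, toe at least 32 mm below the mouth (home: 34), footplate down at least 7.5 mm (home: 10), at rest, with the gripper on it with over 2 N (horizontal distance between holder_wide and slot_mouth below 0.008 m and z of holder_wide in the frame of slot_mouth below -0.032 m and value of joint footplate above 0.0075 m and angle between holder_wide's own z axis and vertical below 0.1 rad and value of joint lock above 0.081 m and contact force between the fingers and holder_wide above 2 N and linear speed of holder_wide below 0.02 m/s); the arm keeps its last pose, push and grip.
It fails at once if the narrow holder moved by more than 30 mm (distance of holder_narrow from where it was at the start of the episode above 0.03 m).
It fails at once if a cup on the riser moved by more than 30 mm (distance of any of cup_a, cup_b from where it was at the start of the episode above 0.03 m).
It fails at once if another bystander moved by more than 30 mm (distance of any of jar, small_carton, tape, flask from where it was at the start of the episode above 0.03 m).
It also fails if it takes over 51 s, if anything falls off the work surface, if the arm or the gripper's body presses on something with over 40 N, if the wrist force passes 120 N, or if a joint passes its speed limit or range.

### The arm

A 6-joint arm with a two-finger parallel gripper is mounted at the origin on a cart in front of the work surface, level with it; the furniture and walls round the work are solid. World frame = base frame: x ahead of the robot, y to its left, z up, the work surface at z = 0. Lengths are in m, angles in rad, forces in N, time in s.
With the tool pointing down it reaches from about 0.35 to 0.975 m from the base axis. Payload 7.1 kg.
Tool frame: the origin (TCP) lies midway between the tips of the shut fingers; the grasp point (between the pads) lies 19 mm behind it; z points along the fingers, x is the direction in which the jaws open and shut, and the axes are right-handed (so a half turn about z gives the same grasp; the last joint's range is limited). The gripper opens to 88 mm and grips with 3 to 60 N. Pads are 20 mm wide; open, the fingers measure 115 mm over their backs; the gripper's body (75 mm by 178 mm) begins 61 mm behind the grasp point.
Start: joints at [1.31, 0.423, 1.63, -0, 1.089, -0.019], TCP at [0.15, 0.607, 0.223] pointing down, gripper open.
Joint ranges: [-3, 3], [-0.9, 2.11], [0.09, 2.58], [-1.31, 4.45], [0.11, 2.69], [-2.54, 2.54]. Speed limits (rad/s): [2.39, 2.39, 3.01, 3.14, 3.14, 3.14].

### API

Orientations are given as a unit quaternion [w, x, y, z].
In Python, from station import move_pose, movel, movej, command_gripper, wait, inverse_kinematics, read_camera, camera_info, MotionError, job_done, get_time, get_joint_pos, get_qvel, get_effort, get_tcp_pos, get_ee_rot, get_ft_force, get_ft_torque, get_grip_width gives the robot as it stands. Calls block until the motion is done:
- move_pose(position, orientation): joint-space move of the TCP to a pose.
- movel(position, frame=None, v=0.15, until_force=None): straight line of the TCP; frame=None keeps the orientation; v is the mean speed in m/s. With until_force (N) it stops when the force on the tool has changed by that much, and returns True; else False.
- movej(angles): joint-space move.
- command_gripper(opening): opening from 0.0 (shut) to 1.0 (fully open); the grip force is fixed at half the most; returns when the fingers have stopped.
- wait(seconds).
- inverse_kinematics(position, orientation): joint angles nearest the present ones, or None.
- read_camera(name): name is "scene" or "side" or "wrist"; returns the picture (400x640x3 uint8, red, green, blue); there is no depth.
- camera_info(name): a dict with "intrinsics" (3x3 intrinsics, pixels), "T" (4x4, takes a point from camera to world coordinates); the wrist camera has in their place "tool_from_camera" (4x4, takes a point from camera to tool coordinates, whose origin is the TCP and whose axes are the tool frame's). Camera axes: x right, y up, looking along -z (the intrinsics and any distortion apply to the point x, -y, -z); pixel columns grow to the right and rows downward; lengths in m; the calibration is good to about 2 mm. A picture is of the moment at which its call begins: read the wrist's pose just before it. camera_info takes no time and is no camera call.
A pose or a line that the arm cannot do raises MotionError and nothing moves.
- job_done(): hands the job in, once; it reports no verdict.
Readings, each from a call of its own:
- get_time(): time.
- get_joint_pos(): joint angles.
- get_qvel(): joint speeds.
- get_effort(): joint torques, N m.
- get_tcp_pos(): TCP position.
- get_ee_rot(): TCP orientation.
- get_ft_force(): force on the tool from outside, world axes, zero at the start.
- get_ft_torque(): the same for the moment, N m.
- get_grip_width(): opening from 0.0 (shut) to 1.0 (fully open).
Only numpy, scipy, OpenCV 4.12 (cv2) and the standard library are available. Lean on these libraries where they do the work, as an engineer would, in place of code of your own. Each camera call takes 0.05 s, during which the arm holds its last target. There are 200 camera calls.

## Working session

There is one attempt and no reset: what is moved stays moved. The work goes in short steps, each a Python script; the robot and the scene stay as the last script left them, time stands still between calls to the robot, and variables do not carry over. Pictures are saved under pics/ and viewed, about 8 in all and at most 12, crops included, and the job is handed in when it is done.

```bash
mkdir -p pics; ls
cat > h.py <<'E'
import numpy as np,cv2
from station import *
def save(n,im): cv2.imwrite('pics/'+n+'.png',cv2.cvtColor(im,cv2.COLOR_RGB2BGR))
E
python3 - <<'E'
from h import *
for n in('scene','side'):
    save(n+'0',read_camera(n)); i=camera_info(n); print(n,i)
print(camera_info('wrist'),get_ee_rot(),get_tcp_pos(),get_time())
E
```

```text
pics
scene {'intrinsics': array([[455.77773313,   0.        , 320.72774533],
       [  0.        , 455.77773313, 194.0363702 ],
       [  0.        ,   0.        ,   1.        ]]), 'T': array([[-0.50199627,  0.45526006, -0.73534891, -0.7018677 ],
       [-0.86486918, -0.26525706,  0.42619245,  0.68140974],
       [-0.00102809,  0.84992763,  0.52689845,  0.98300784],
       [ 0.        ,  0.        ,  0.        ,  1.        ]])}
side {'intrinsics': array([[487.49359753,   0.        , 314.12354748],
       [  0.        , 487.49359753, 201.28604494],
       [  0.        ,   0.        ,   1.        ]]), 'T': array([[ 0.94313106,  0.17441074, -0.2829924 ,  0.14917042],
       [-0.33218054,  0.46209031, -0.82227041, -1.24644435],
       [-0.01264474,  0.86951333,  0.49374758,  0.82323843],
       [ 0.        ,  0.        ,  0.        ,  1.        ]])}
{'intrinsics': array([[305.37487175,   0.        , 315.5290662 ],
       [  0.        , 305.37487175, 199.17471034],
       [  0.        ,   0.        ,   1.        ]]), 'tool_from_camera': array([[ 9.99998643e-01, -1.64680834e-03,  3.79040111e-05,
         1.65425853e-04],
       [-1.57271873e-03, -9.61346239e-01, -2.75337858e-01,
        -7.42585897e-02],
       [ 4.89867560e-04,  2.75337425e-01, -9.61347524e-01,
        -1.61571473e-01],
       [ 0.00000000e+00,  0.00000000e+00,  0.00000000e+00,
         1.00000000e+00]])} [ 3.97944455e-04  7.87220539e-01  6.16671214e-01 -5.28701323e-04] [0.1495019  0.60636744 0.22198905] 0.1
```

View pics/scene0.png

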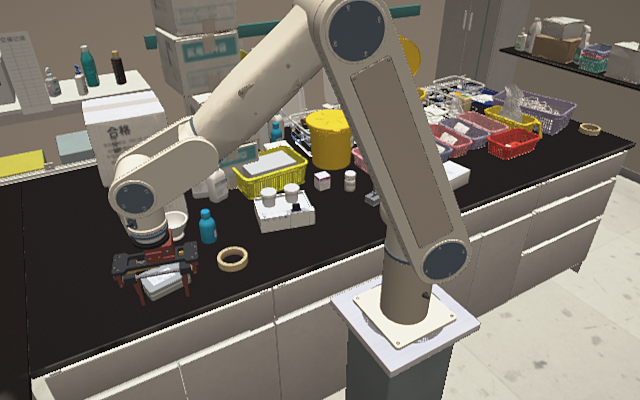

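View pics/side0.png

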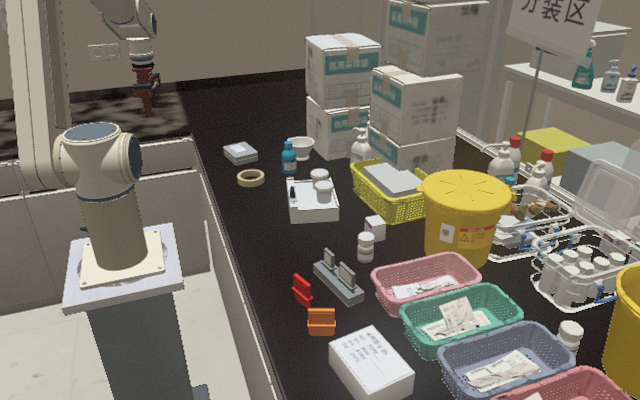

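The scene view shows the riser at about (285,208). The side view shows it at (313,200), with the black grip at (293,192), the stand at (338,280) and its two holders at (328,258) and (346,274). I'll enlarge the side view and get rough positions.

```bash
cat >> h.py <<'E'
def ray(name,u,v,Tw=None):
    i=camera_info(name);K=i['intrinsics'];T=i['T'] if Tw is None else Tw
    d=T[:3,:3]@np.array([(u-K[0,2])/K[0,0],-(v-K[1,2])/K[1,1],-1]);return T[:3,3],d
def atz(name,u,v,z,Tw=None):
    o,d=ray(name,u,v,Tw);return o+d*(z-o[2])/d[2]
E
python3 - <<'E'
from h import *
im=cv2.imread('pics/side0.png')
cv2.imwrite('pics/side0c.png',cv2.resize(im[155:315,270:400],None,fx=4.6,fy=3.7*1,interpolation=cv2.INTER_CUBIC) if 0 else cv2.resize(im[160:310,270:400],(520,600),interpolation=cv2.INTER_CUBIC))
for n,u,v,z in [('side',293,190,.095),('side',313,195,.045),('scene',296,207,.095),('side',328,250,.086),('side',347,264,.086)]: print(n,atz(n,u,v,z))
E
```

```text
side [0.52811205 0.05797644 0.095     ]
side [0.60573256 0.09064749 0.045     ]
scene [0.50622924 0.082345   0.095     ]
side [ 0.52021615 -0.2736384   0.086     ]
side [ 0.54323305 -0.34635492  0.086     ]
```

View pics/side0c.png

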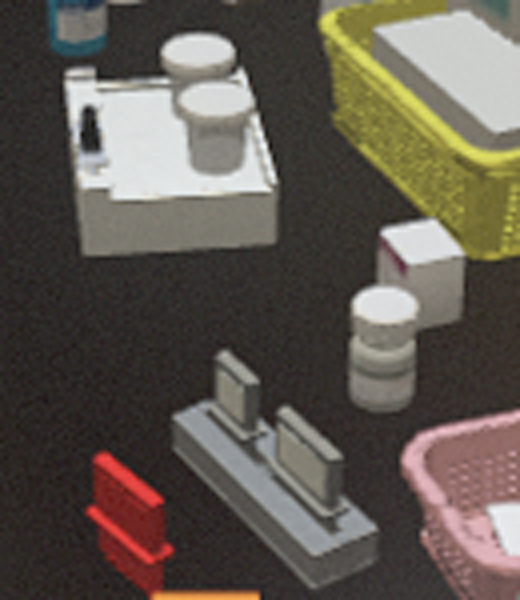

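The side crop shows the wide holder as the front (-y) one at crop (310,455). The narrow holder is at (238,392), the grip at (90,128) and the jar at (383,350). Next I'll take wrist views over the riser and the stand.

```bash
cat >> h.py <<'E'
from scipy.spatial.transform import Rotation as R
def q(phi): return np.array([0,np.cos(phi/2),np.sin(phi/2),0])
def tw():
    p=get_tcp_pos();w=get_ee_rot();T=np.eye(4);T[:3,:3]=R.from_quat([w[1],w[2],w[3],w[0]]).as_matrix();T[:3,3]=p
    return T@camera_info('wrist')['tool_from_camera']
def snap(n):
    T=tw();im=read_camera('wrist');save(n,im);np.save('pics/'+n+'.npy',T);return im
E
python3 - <<'E'
from h import *
move_pose([.57,.04,.27],q(0)); snap('w1')
move_pose([.53,-.36,.25],q(.3)); snap('w2')
print(get_time(),get_joint_pos())
E
```

```text
4.2 [-6.13509645e-01  4.17846785e-01  1.57004354e+00  2.69344289e-04
  1.15365382e+00 -9.14775153e-01]
```

View pics/w1.png

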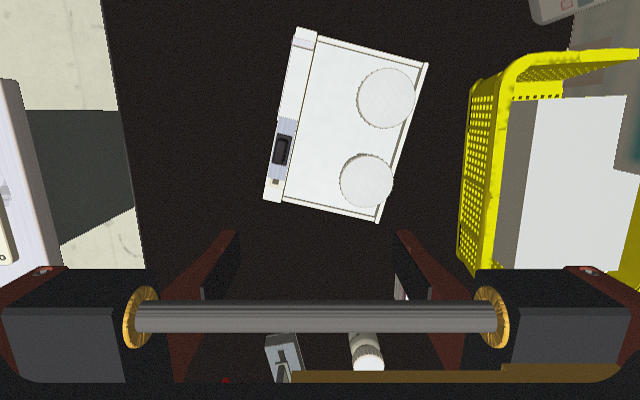

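View pics/w2.png

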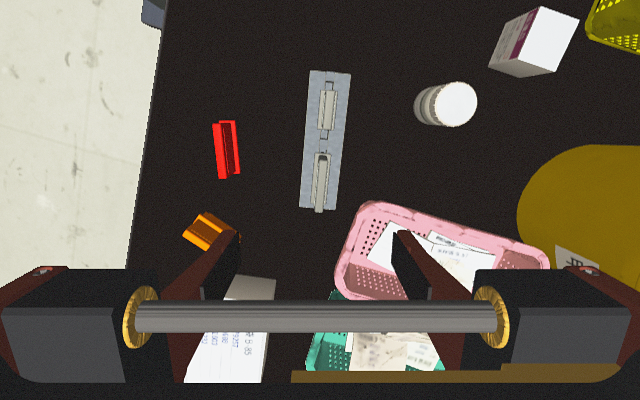

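In w1 the riser is clear: beam end tops at about (300,35) and (273,197), with the grip at (282,150). In w2 the stand runs from (330,72) to (318,210), with the wide holder at (320,183) and the narrow one at (327,110). I'll enlarge both.

Run:
```python
from h import *
a=cv2.imread('pics/w1.png')[20:210,255:335];b=cv2.imread('pics/w2.png')[60:220,290:360]
a=cv2.resize(a,None,fx=3,fy=3,interpolation=2);b=cv2.resize(b,None,fx=3.5,fy=3.5,interpolation=2)
c=np.zeros((600,500,3),np.uint8);c[:570,:240]=a;c[:560,250:495]=b
for k in range(0,600,30):
    c[k,::10]=(0,200,0)
cv2.imwrite('pics/c1.png',c)
```

```text
(no output)
```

View pics/c1.png

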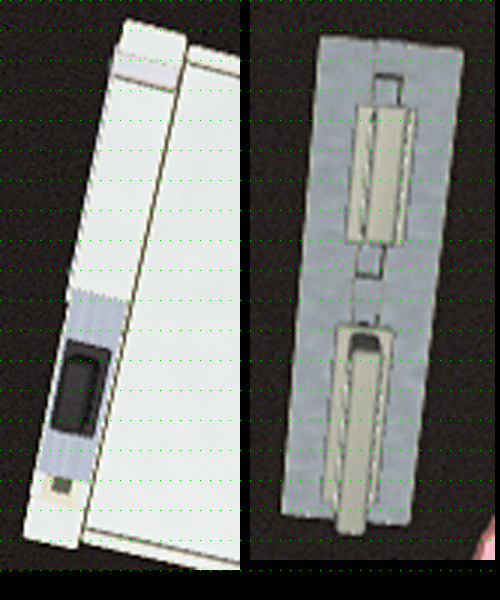

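Run:
```python
from h import *
T1=np.load('pics/w1.npy');T2=np.load('pics/w2.npy')
A=lambda u,v,z:atz('wrist',u/3+255,v/3+20,z,T1)[:2]
B=lambda u,v,z:atz('wrist',(u-250)/3.5+290,v/3.5+60,z,T2)[:2]
rf,rb,lf,lb=A(23,537,.064),A(78,549,.064),A(125,20,.064),A(190,37,.064)
print('beam',rf,rb,lf,lb,'len',np.linalg.norm(lb-rb),np.linalg.norm(lf-rf),'w',np.linalg.norm(rf-rb))
a,b=A(185,62,.064),A(80,545,.064);d=a-b;th=np.arctan2(-d[0],d[1]);print('yaw',th)
ey=np.array([-np.sin(th),np.cos(th)]);ex=np.array([np.cos(th),np.sin(th)])
print('slot est from right corners', (rf+rb)/2+55*.001*ey)
o=(rf+rb)/2+.1*ey+.065*ex
for n,p in dict(rf=rf,rb=rb,lf=lf,lb=lb,back=a,grip=A(79,398,.095),plateL=A(97,295,.067),plateR=A(63,475,.067),hole=A(62,485,.064),cap1=A(145,83,.064),cap0=A(148,62,.07)).items():
    print(n,p,'riser',(p-o)@ex,(p-o)@ey)
s=[B(*x,.03) for x in((320,37),(463,48),(411,525),(281,513))]
print('stand',s,[np.linalg.norm(s[i]-s[(i+1)%4]) for i in range(4)]);c=sum(s)/4
d=(s[0]+s[1]-s[2]-s[3]);t2=np.arctan2(-d[0],d[1]);print('c',c,'yaw',t2)
ey2=np.array([-np.sin(t2),np.cos(t2)]);print('wide slot',c-.04*ey2)
h1,h2=B(366,335,.086),B(351,533,.086);d=h1-h2
print('holder',(h1+h2)/2,np.linalg.norm(d),np.arctan2(-d[0],d[1]))
```

```text
beam [0.50505951 0.01070187] [0.52786417 0.00553983] [0.55037048 0.20398043] [0.57374571 0.19855323] len 0.19839174828101203 0.19851873541378154 w 0.023381603463903392
yaw -0.23182782510611946
slot est from right corners [0.52909847 0.06164949]
rf [0.50505951 0.01070187] riser -0.0766903047648605 -0.10010779443623993
rb [0.52786417 0.00553983] riser -0.053309695235139454 -0.09989220556376008
lf [0.55037048 0.20398043] riser -0.07699856112467854 0.0984107016499022
lb [0.57374571 0.19855323] riser -0.05300172987611587 0.09849930368836013
back [0.57197307 0.19038028] riser -0.05284915090590224 0.0901377261713499
grip [0.53351032 0.07259889] riser -0.06322187484413835 -0.033329865459428405
plateL [0.53842029 0.1085054 ] riser -0.06669302000211581 0.0027441724855607006
plateR [0.52301571 0.03779679] riser -0.06543970873338152 -0.06961215097132158
hole [0.522072   0.03296113] riser -0.06524714689933865 -0.07453527331103788
cap1 [0.55738513 0.18339227] riser -0.06544129017025165 0.07998497949033684
cap0 [0.55873633 0.18913092] riser -0.06544473044026906 0.08588055291025871
stand [array([ 0.4894657 , -0.24543619]), array([ 0.53582842, -0.23453423]), array([ 0.57186265, -0.39780922]), array([ 0.5239509 , -0.40780854])] [np.float64(0.047627243782445934), np.float64(0.16720403002155973), np.float64(0.04894407314571955), np.float64(0.16599400227406622)]
c [ 0.53027692 -0.32139705] yaw 0.2132586489768403
wide slot [ 0.53874275 -0.3604909 ]
holder [ 0.53778059 -0.3589108 ] 0.06366076566367097 0.23344801967468562
```

Sizes check out: beam 198 x 23.4 mm, stand 167 x 48 mm, holder 64 mm wide. The slide sits at about 0.012. Pushing the lock now.

```bash
cat >> h.py <<'E'
TH=-.232;EX=np.array([np.cos(TH),np.sin(TH),0]);EY=np.array([-np.sin(TH),np.cos(TH),0])
SLOT=np.array([.5291,.0616,0])
E
python3 - <<'E'
from h import *
g=SLOT+EX*.0008+EY*.0117
Z=lambda p,z:np.array([p[0],p[1],z])
command_gripper(.45)
move_pose(Z(g,.18),q(TH))
print(movel(Z(g,.078),v=.12,until_force=10),get_tcp_pos())
command_gripper(0);print('w',get_grip_width()*88,get_ft_force())
e=g+EY*.080
print(movel(Z(e,.078),v=.06,until_force=15),(get_tcp_pos()-SLOT)@EY,get_ft_force(),get_time())
wait(.3)
command_gripper(.45)
p=get_tcp_pos();movel(Z(p,.2),v=.2)
move_pose(Z(SLOT-.06*EY,.24),q(TH));snap('w3')
im=cv2.imread('pics/w3.png');cv2.imwrite('pics/w3c.png',cv2.resize(im[0:270,200:460],None,fx=2.2,fy=2.2,interpolation=2))
print(get_time())
E
```

```text
False [0.53310256 0.0727838  0.07853238]
w 11.560130352317206 [-9.93393636  3.30552138  9.89897975]
True 0.08470478806282264 [-1.32098901 -3.1817035   6.07485653] 9.3833
11.775
```

View pics/w3c.png

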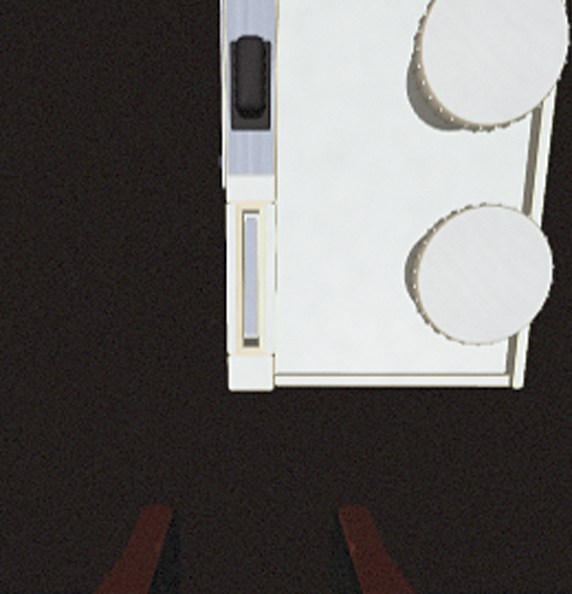

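w3 shows the slot open with its mouth centred at crop (251,279). The plate's right edge is at v=175 and the grip is at (252,80). I'll compute the slot and lock positions.

Run:
```python
from h import *
T=np.load('pics/w3.npy')
A=lambda u,v,z:atz('wrist',u/2.2+200,v/2.2,z,T)
r=lambda p:np.round(1000*np.array([(p-SLOT)@EX,(p-SLOT)@EY]),1)
for n,u,v,z in[('mouth',251,279,.064),('mtop',251,203,.064),('mbot',251,355,.064),('ml',233,279,.064),('mr',269,279,.064),('end',251.5,389,.064),('fu',228,205,.064),('fd',229,389,.064),('bu',273,205,.064),('bd',274,388,.064),('plateR',250,175,.067),('grip',251,76,.095)]:
    p=A(u,v,z);print(n,p[:2].round(4),r(p))
```

```text
mouth [0.5284 0.0619] [-0.7  0.1]
mtop [0.5365 0.096 ] [-0.7 35.2]
mbot [0.5198 0.0256] [ -0.8 -37.2]
ml [0.5198 0.0639] [-9.5  0.1]
mr [0.537  0.0599] [8.  0.1]
end [0.516  0.0086] [ -0.5 -54.6]
fu [0.5257 0.0976] [-11.6  34.3]
fd [0.5048 0.0112] [-12.  -54.6]
bu [0.5464 0.0927] [ 9.7 34.3]
bd [0.5273 0.0064] [ 11.  -54.1]
plateR [0.5389 0.1079] [-1.1 47.3]
grip [0.5476 0.1421] [-0.5 82.6]
```

Slot length is 72.4 mm as expected, and the lock is at about 0.085. Now grasping the wide holder.

Run:
```python
from h import *
h=np.array([.5385,-.3607])
command_gripper(.5)
move_pose([*h,.17],q(.222))
print(movel([*h,.053],v=.12,until_force=6),get_tcp_pos())
command_gripper(0);print('w',get_grip_width()*88,get_ft_force())
print(movel([*h,.19],v=.12),get_ft_force(),get_time())
snap('w4');save('s4',read_camera('side'))
a=cv2.imread('pics/w4.png')[120:400,170:470];b=cv2.imread('pics/s4.png')[180:310,270:400]
c=np.zeros((560,780,3),np.uint8);c[:420,:450]=cv2.resize(a,(450,420),interpolation=2);c[:330,450:]=cv2.resize(b,(330,330),interpolation=2)
cv2.imwrite('pics/c4.png',c)
```

```text
False [ 0.53906885 -0.361088    0.05381725]
w 9.943223399552723 [0.1796865  0.50899784 1.29376939]
False [ 0.06356214  0.17323824 -0.18042141] 16.525
```

View pics/c4.png

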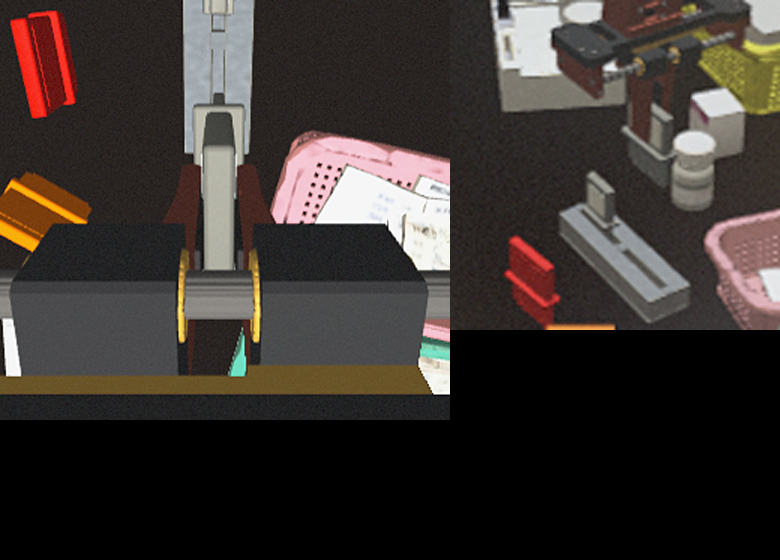

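The holder is held, the stand's wide slot is empty and the narrow holder is still in place. I'll compute its offset in the gripper from the edges: shoulder end at crop v≈105, frame top end at v≈146.

Run:
```python
from h import *
T=camera_info('wrist')['tool_from_camera']
for n,u,v,z in[('shoulder',219,105,.0078),('frametop',219,146,-.0322),('sL',193,105,.0078),('sR',244,105,.0078),('fL',204,146,-.0322),('fR',236,146,-.0322)]:
    print(n,atz('wrist',u/1.5+170,v/1.5+120,z,T).round(4))
p=SLOT-.0005*EX-.0003*EY
for z in(.20,.08): print(inverse_kinematics([p[0],p[1],z],q(TH)))
print(get_tcp_pos())
```

```text
shoulder [ 0.0014 -0.0319  0.0078]
frametop [ 0.0014 -0.0295 -0.0322]
sL [-0.0085 -0.0319  0.0078]
sR [ 0.011  -0.0319  0.0078]
fL [-0.0031 -0.0295 -0.0322]
fR [ 0.0065 -0.0295 -0.0322]
[ 9.33266412e-02  3.17047808e-01  1.85383947e+00 -4.44089210e-16
  9.70705377e-01  3.25326641e-01]
[ 9.33266412e-02  5.02763593e-01  1.92082815e+00 -4.44089210e-16
  7.18000911e-01  3.25326641e-01]
[ 0.53806704 -0.36038677  0.1889676 ]
```

The holder is centred to within 0.5 mm in y and about 1.4 mm in x. Some of that x is likely camera bias, which also applies to the slot. Inserting with force checks.

Run:
```python
from h import *
p=SLOT-.0012*EX-.0003*EY
P=lambda z,x=0:np.array([p[0],p[1],z])+x*EX
rep=lambda n:print(n,get_tcp_pos().round(4),'Fx,Fy,Fz',[round(float(get_ft_force()@a),1) for a in(EX,EY,np.array([0,0,1]))],'t',get_time(),'w',round(get_grip_width()*88,2))
move_pose(P(.20),q(TH));wait(.3);rep('above')
print(movel(P(.118),v=.12,until_force=5));rep('pre')
print(movel(P(.100),v=.04,until_force=8));rep('toe')
```

```text
above [0.528  0.0611 0.1999] Fx,Fy,Fz [-1.0, 0.1, -0.8] t 18.4833 w 10.01
False
pre [0.5283 0.0616 0.1185] Fx,Fy,Fz [-0.3, -1.0, -0.9] t 19.3167 w 9.97
False
toe [0.5278 0.0616 0.0998] Fx,Fy,Fz [-0.1, 0.2, -0.9] t 19.9167 w 10.02
```

Run:
```python
from h import *
p=SLOT-.0012*EX-.0003*EY
P=lambda z,x=0:np.array([p[0],p[1],z])+x*EX
rep=lambda n:print(n,get_tcp_pos().round(4),'Fx,Fy,Fz',[round(float(get_ft_force()@a),1) for a in(EX,EY,np.array([0,0,1]))],'t',get_time(),'w',round(get_grip_width()*88,2))
for z in(.092,.087,.083,.080,.078,.077,.076,.075,.074,.073):
    s=movel(P(z),v=.03,until_force=14);wait(.1);rep((z,s))
    if get_ft_force()[2]>16 or s: break
save('e1',read_camera('side'));snap('w5')
a=cv2.imread('pics/w5.png')[120:400,170:470];b=cv2.imread('pics/e1.png')[150:260,260:370]
c=np.zeros((420,780,3),np.uint8);c[:,:450]=cv2.resize(a,(450,420),interpolation=2);c[:330,450:]=cv2.resize(b,(330,330),interpolation=2)
cv2.imwrite('pics/c5.png',c)
```

```text
(0.092, False) [0.528  0.0616 0.092 ] Fx,Fy,Fz [0.9, -0.1, -0.4] t 20.4333 w 9.98
(0.087, False) [0.528  0.0616 0.0871] Fx,Fy,Fz [-0.6, -0.7, 0.8] t 20.85 w 9.75
(0.083, False) [0.5281 0.0616 0.0831] Fx,Fy,Fz [0.2, -0.3, 4.4] t 21.2333 w 9.59
(0.08, False) [0.5281 0.0616 0.0802] Fx,Fy,Fz [-0.2, 0.6, 5.3] t 21.5833 w 10.15
(0.078, False) [0.5281 0.0616 0.0783] Fx,Fy,Fz [-0.6, 0.2, 6.0] t 21.9333 w 9.53
(0.077, False) [0.5281 0.0616 0.0774] Fx,Fy,Fz [-1.7, 0.4, 6.5] t 22.2833 w 9.84
(0.076, False) [0.5281 0.0616 0.0771] Fx,Fy,Fz [-2.4, -0.3, 14.4] t 22.6333 w 9.67
(0.075, False) [0.5282 0.0616 0.0771] Fx,Fy,Fz [-6.5, -1.7, 25.7] t 22.9833 w 9.71
```

View pics/c5.png

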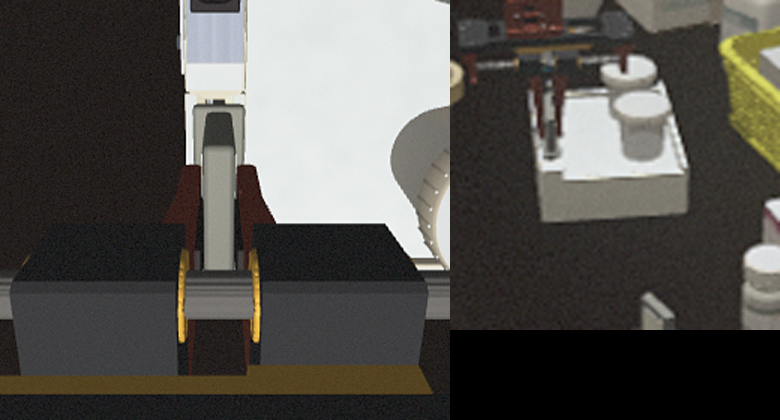

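The picture shows the shoulder down on the beam, the holder unmoved in the fingers and the lock plate clear. Force rose from about 3 N to 6.5 N over the spring stroke, then hit a hard stop at TCP z = 0.0771, so the holder is home.

Run:
```python
from h import *
wait(.5);print(get_tcp_pos(),get_ft_force(),get_grip_width()*88,get_time());job_done()
```

```text
[0.52818814 0.06162976 0.07705355] [-7.1835376  -0.3530192  25.62557612] 10.26713115990573 23.5833
the job is handed in; nothing more can be done
```

I pushed the lock slide to its end stop, inserted the wide label holder until it was fully home, and handed the job in at about 23.6 s, still gripping and pressing. No verdict was reported.

- **Lock:** the push stopped on contact force. A picture afterwards put the slide at about 0.085 m, with the slot open.
- **Insertion:** the upward force rose from about 3 to 6.5 N over roughly 10 mm of spring travel, then hit a hard stop at tool height 0.0771 m. This matches the expected home height of about 0.0778 m.
- **At hand-in:** the position was steady, with about 26 N pressing down and a grip width of about 10 mm. About 7 N of sideways force remained, because the tool sat slightly off-centre against the slot. The last picture showed no slip in the fingers.
- **Other things:** the narrow holder and the cups looked undisturbed in the pictures. I did not measure any of the bystanders' positions.

One measurement disagreed: the wrist camera showed the held holder about 1.4 mm off in x. I treated this as partly camera bias and aimed 0.7 mm further forward than the pictures gave. The holder went in with no sign of jamming.

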